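Hang the red heel carrier on the conveyor rail

TASK

Pick up the hooked carrier with the red heel by its grip tab, lift its tongue over the lip of the conveyor rail between the two yellow stops, and lower it until the tongue is behind the lip and the bridge rests flat on top of the rail, square to the rail. Let go only once it is seated, so that it hangs there freely and still, roughly midway between the stops. Leave the blue and the white carriers standing where they are.

Things in the scene. Friction and masses are not known exactly. Their poses are not given: they have to be found in the camera images.
- red_grip (a point): Red hook carrier, 171 mm tall, standing on its heel. Point: centre of the grip tab, 16 (x) x 22 (y) x 48 mm tall, 147 mm above the heel's underside. 32 mm below it is the underside of a flat bridge, 26 wide, from x -40 to +34; straight below the tab a tongue, 6 thick, 26 wide, hangs from it, ending 50 mm below the point; stem at x -40 to -34. x within 25 deg of world x at start, z up. 0.18-0.35 kg.
- rail_bay (a point): Fixed aluminium channel rail. Point: middle of the channel's mouth, level with its wall tops, midway between two yellow stops, 150 mm above bench. y along rail, x to far side, z up. Channel 30 mm wide (x +-15), 24 deep; near wall (anti-jump lip) and far wall 6 thick, same height. Rail underside 29 mm below the point. Stops y +-101 to 123, 6 mm above walls; posts y +-165 to 185; drive box y 190 to 240, 18 mm above.
- blue_grip (a point): Blue carrier, bystander, same shape and size as the red one; point: centre of its grip tab. All carriers: D-shaped heel block at the foot, 71 mm deep (x -41 to +30), 56 wide, 35 high; the stem rises from its -x end; weight centred under the tab. Seated, bridge on both walls, tongue in the channel, tab centre is 32 mm above the lip, stem in front of it, heel under the rail: it must come in from the near side.
- white_grip (a point): White carrier, bystander, same shape and size as the red one, standing on the bench; point: centre of its grip tab, 147 mm above the bench.
Things that resemble listed ones, but are neither listed nor needed, are in the scene too. Leave any turquoise look-alike of the part that bears red_grip alone.

How it is judged:
On the way, in this order (a step that is already met when the one before it is completed fails the run):
1. the red carrier is above the rail between the stops, its tongue higher than the lip (x of red_grip in the frame of rail_bay between -0.02 and 0.02 m and y of red_grip in the frame of rail_bay between -0.08 and 0.08 m and z of red_grip in the frame of rail_bay above 0.05 m), for 0.05 s.
2. the carrier is lowered onto the lip while still held (x of red_grip in the frame of rail_bay between -0.018 and 0.018 m and y of red_grip in the frame of rail_bay between -0.065 and 0.065 m and z of red_grip in the frame of rail_bay between 0.02 and 0.04 m and angle between red_grip's own z axis and vertical below 0.26 rad and angle between the x axis of red_grip and the x axis of rail_bay, either way round below 0.26 rad and contact force between the fingers and red above 0.5 N), for 0.1 s.
At the end, for the whole second after the job is handed in: The red carrier hangs released and still on the rail, tongue behind the lip: its tab centre is 20 to 40 mm above the wall tops (32 mm when seated), within 18 mm of the middle of the channel and within 65 mm of the middle between the stops, upright and square to the rail to within 15 degrees (x of red_grip in the frame of rail_bay between -0.018 and 0.018 m and y of red_grip in the frame of rail_bay between -0.065 and 0.065 m and z of red_grip in the frame of rail_bay between 0.02 and 0.04 m and angle between red_grip's own z axis and vertical below 0.26 rad and angle between the x axis of red_grip and the x axis of rail_bay, either way round below 0.26 rad and linear speed of red below 0.03 m/s and angular speed of red below 0.25 rad/s and contact force between the fingers and red below 0.1 N and contact force between red and rail above 0.5 N); the robot touches nothing.
It fails at once if the blue carrier is moved more than 30 mm or knocked over (distance of blue_grip from where it was at the start of the episode above 0.03 m).
It fails at once if the white carrier is moved more than 30 mm or knocked over (distance of white_grip from where it was at the start of the episode above 0.03 m).
It also fails if it takes over 42 s, if anything falls off the work surface, if the arm or the gripper's body presses on something with over 40 N, if the wrist force passes 120 N, or if a joint passes its speed limit or range.

ROBOT

A 6-joint arm with a two-finger parallel gripper is mounted at the origin on the work surface. World frame = base frame: x ahead of the robot, y to its left, z up, the work surface at z = 0. Lengths are in m, angles in rad, forces in N, time in s.
With the tool pointing down it reaches from about 0.35 to 0.95 m from the base axis. Payload 17.4 kg.
Tool frame: the origin (TCP) lies where the fingers leave the gripper's body, on its centre line; the fingertips stand 84 mm ahead of it and the grasp point (between the pads) lies 65 mm ahead of it (nose_length is the distance from the TCP to the fingertips, in m); z points along the fingers, y is the line along which they close (so a half turn about z gives the same grasp; the last joint's range is limited). The gripper opens to 93 mm and grips with 3 to 60 N. Pads are 15 mm wide; open, the fingers measure 128 mm over their backs; the gripper's body (75 mm by 188 mm) begins 65 mm behind the grasp point.
Start: joints at [1.167, 0.116, 1.442, -0, 1.584, -0.038], TCP at [0.241, 0.63, 0.303] pointing down, gripper open.
Joint ranges: [-2.83, 2.83], [-0.83, 2.19], [0.07, 2.5], [-1.14, 4.28], [0.01, 3], [-2.97, 2.97]. Speed limits (rad/s): [1.89, 1.89, 2.22, 3.14, 3.14, 3.14].

INTERFACE

Orientations are given as [roll, pitch, yaw] about the fixed x, y, z axes, in that order (R = Rz(yaw) Ry(pitch) Rx(roll)).
In Python, from station import move_to, line_to, move_joints, ungrasp, grab, sleep, solve_ik, read_state, camera, IKError, finish_job, silhouettes, pinpoint, nose_length gives the robot as it stands. Calls block until the motion is done:
- move_to(position, orientation): joint-space move of the TCP to a pose.
- line_to(position, rot=None, speed=0.15, stop_force=None): straight line of the TCP; rot=None keeps the orientation; speed is the mean speed in m/s. With stop_force (N) it stops when the force on the tool has changed by that much, and returns True; else False.
- move_joints(angles): joint-space move.
- ungrasp() and grab(f_grip=None): open the fingers fully, or close them until they stop; f_grip is the grip in N (None keeps the last).
- sleep(seconds).
- solve_ik(position, orientation): joint angles nearest the present ones, or None.
- read_state(): the state.
- camera(name): name is "side" or "top"; returns a dict with "image" (384x512x3 uint8, red, green, blue), "fx", "fy", "cx", "cy" (pixels), "k1" (the pictures are not rectified: a ray, as slopes to the right and down, at radius r is drawn at 1 + k1 r^2 times it, then the intrinsics apply), "origin" and "orientation" of the camera in the world. Camera axes: x right, y down, z forward; pixel columns grow to the right and rows downward; lengths in m; the calibration is good to about 2 mm. A picture is of the moment at which its call begins. There is no depth.
A pose or a line that the arm cannot do raises IKError and nothing moves.
- finish_job(): hands the job in; it is judged then, once.
Trained networks look in the newest picture that a camera, given by its name, has taken for a name from the list of things; names that differ only in an ending like _2 or _b are one class to them, and where a whole thing is asked for, a point or a joint stands for the part that bears it (a point fixed in the world has none). Each returns a list of dicts, best first, with "score" (0 to 1); they miss things now and then, are a little off and sometimes report something else, mostly with a low value. They report only what shows in the picture. A call takes as long as a camera call. They do not tell look-alikes from the thing itself.
- silhouettes(camera, name): "mask" (384x512 bool, what is visible of it).
- pinpoint(camera, name): "point" ([x, y, z] in m, in the coordinates of the camera as it stood for that picture, good to about 4 mm: a listed point, or the origin of a listed thing).
The state is a dict: "time": time; "joint_positions": joint angles; "qvel": joint speeds; "effort": joint torques, N m; "tool_pos": TCP position; "eef_rot": TCP orientation; "force": force on the tool from outside, world axes, zero at the start; "moment": the same for the moment, N m; "opening": finger opening in m; "grip_force": force on a finger pad.
Only numpy, scipy, OpenCV 4.12 (cv2) and the standard library are available. Lean on these libraries where they do the work, as an engineer would, in place of code of your own. Each camera call takes 0.05 s, during which the arm holds its last target. There are 200 camera calls.

## Working session

There is one attempt and no reset: what is moved stays moved. The work goes in short steps, each a Python script; the robot and the scene stay as the last script left them, time stands still between calls to the robot, and variables do not carry over. Pictures are saved under pics/ and viewed, at most 10 in all, crops included, and the job is handed in when it is done.

```bash
mkdir -p pics
cat > h.py <<'E'
import numpy as np, cv2
from scipy.spatial.transform import Rotation as R
from station import *
def Rm(o):
    o=np.array(o,float)
    if o.shape==(3,3): return o
    if o.size==4: return R.from_quat(o).as_matrix()
    return R.from_euler('xyz',o).as_matrix()
def w(c,p): return np.array(c['origin'])+Rm(c['orientation'])@np.array(p)
def px(c,P):
    p=Rm(c['orientation']).T@(np.array(P)-c['origin']); x,y=p[:2]/p[2]; s=1+c['k1']*(x*x+y*y)
    return np.array([c['fx']*x*s+c['cx'],c['fy']*y*s+c['cy']])
def save(c,n): cv2.imwrite('pics/'+n,c['image'][:,:,::-1])
E
python3 - <<'E'
from h import *
ims=[]
for n in('side','top'):
    c=camera(n); ims.append(c['image']); print(n,c['origin'],c['orientation'],c['fx'],c['k1'])
    for k in('red_grip','rail_bay','blue_grip','white_grip'):
        for d in pinpoint(n,k):
            P=w(c,d['point']); print(k,round(d['score'],2),P.round(4),px(c,P).round())
    save(c,n+'0.png')
print(read_state()['time'])
E
```

```text
side [ 0.51855117 -0.65765076  0.72743767] [-2.26269902  0.00952786 -0.04856178] 391.79410272535847 -0.11724257112090526
red_grip 0.9 [0.4231 0.3289 0.1473] [211. 128.]
red_grip 0.59 [0.4609 0.1892 0.151 ] [223. 154.]
blue_grip 0.61 [0.4507 0.0065 0.1477] [217. 201.]
white_grip 0.88 [ 0.4458 -0.2224  0.1482] [210. 285.]
white_grip 0.6 [0.453  0.0031 0.1475] [218. 202.]
top [0.50828569 0.06687279 0.93983656] [-3.06398175 -0.00526876 -1.59473668] 359.956944271252 -0.033683397952110915
red_grip 0.73 [0.464  0.19   0.1473] [201. 242.]
red_grip 0.57 [0.4239 0.3201 0.1446] [142. 261.]
rail_bay 0.69 [0.6629 0.0897 0.1504] [245. 151.]
rail_bay 0.5 [0.4502 0.004  0.1464] [286. 246.]
blue_grip 0.6 [0.4508 0.0061 0.1462] [285. 246.]
white_grip 0.59 [ 0.4433 -0.22    0.1464] [388. 247.]
0.5
```

View pics/side0.png

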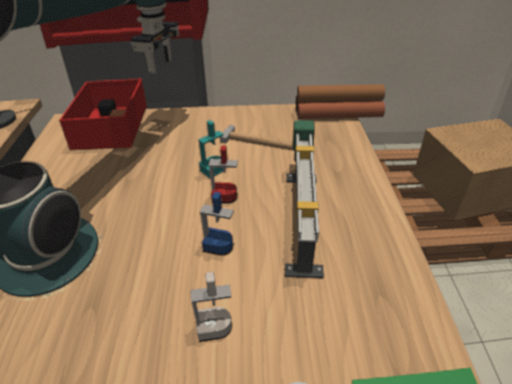

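View pics/top0.png

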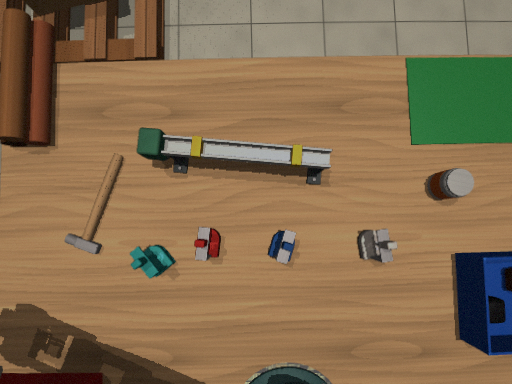

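The red class has two candidates. One is at side (223,154) / top (201,242), with a red tab and red heel. The other is at side (211,128) / top (142,261) and is all turquoise. The first fits "red heel"; I'll confirm it in a crop and measure the yaws.

```bash
cat >> h.py <<'E'
def ray(c,u,v,z):
    q=np.array([(u-c['cx'])/c['fx'],(v-c['cy'])/c['fy']]); s=q.copy()
    for _ in range(10): s=q/(1+c['k1']*(s@s))
    d=Rm(c['orientation'])@[*s,1]; o=np.array(c['origin']); return o+d*(z-o[2])/d[2]
E
python3 - <<'E'
from h import *
for n in('top','side'):
    c=camera(n); hsv=cv2.cvtColor(c['image'],cv2.COLOR_RGB2HSV)
    m=cv2.inRange(hsv,(22,150,100),(32,255,255))
    k,l,st,ce=cv2.connectedComponentsWithStats(m)
    P=[ray(c,*ce[i],0.156) for i in range(1,k) if st[i,4]>25]
    print(n,[(ce[i].round(1),st[i,4]) for i in range(1,k) if st[i,4]>25],np.round(P,4))
    if len(P)==2: d=P[0]-P[1]; print('mid',np.mean(P,0),'len',np.linalg.norm(d),'yaw of y axis-90',np.degrees(np.arctan2(d[1],d[0]))-90)
    for s in silhouettes(n,'red_grip'):
        v,u=np.where(s['mask']); print('sil',round(s['score'],2),u.mean(),v.mean(),len(u))
    if n=='top':
        # grey bridge of the red carrier
        for (u0,v0,u1,v1) in [(185,220,230,270)]:
            h=hsv[v0:v1,u0:u1]; g=cv2.inRange(h,(0,0,100),(179,45,255))
            v,u=np.where(g); pts=np.array([ray(c,a+u0,b+v0,.121)[:2] for a,b in zip(u,v)])
            r=cv2.minAreaRect((pts*1000).astype(np.float32)); print(len(u),r, np.cov(pts.T)); ww=np.linalg.eigh(np.cov(pts.T))[1][:,1]; print('pca yaw',np.degrees(np.arctan2(ww[1],ww[0])),pts.mean(0))
        a=cv2.resize(c['image'][215:275,180:240],(400,400),interpolation=cv2.INTER_CUBIC)
    else: b=cv2.resize(c['image'][140:210,190:260],(400,400),interpolation=cv2.INTER_CUBIC)
cv2.imwrite('pics/crop.png',np.hstack([a,b])[:,:,::-1])
E
```

```text
top [(array([195.6, 145.7]), np.int32(177)), (array([296.5, 154.3]), np.int32(182))] [[ 0.6754  0.1975  0.156 ]
 [ 0.6511 -0.0248  0.156 ]]
mid [0.66325638 0.0863742  0.156     ] len 0.22366939892792925 yaw of y axis-90 -6.244638242309762
sil 0.8 151.68147345612135 259.3206933911159 923
sil 0.67 206.885593220339 244.10875706214688 708
276 ((459.0779113769531, 190.72610473632812), (24.91387367248535, 72.98530578613281), 82.76936340332031) [[ 5.73195370e-04 -6.59386598e-05]
 [-6.59386598e-05  6.36017964e-05]]
pca yaw 172.74539163400735 [0.45856424 0.19026529]
side [] []
sil 0.6 208.14590747330962 150.067615658363 562
```

View pics/crop.png

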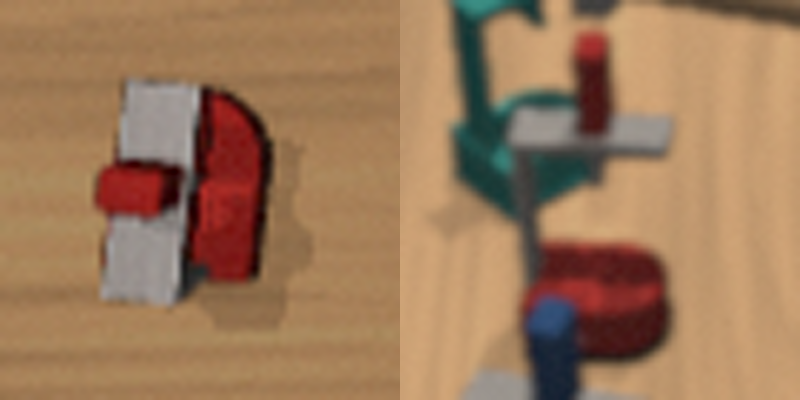

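Both crops confirm it: the carrier at top (201,242) has a red tab and red heel, and the turquoise one stands behind it. Red is at about (0.463, 0.190) with yaw -7.2°. The rail bay is at about (0.663, 0.087) with yaw -6.2°. I'll grasp across the 16 mm faces, along carrier x.

Run:
```python
from h import *
s=read_state(); print(s['eef_rot'],s['opening'])
g=np.array([.463,.190,.147]); up=np.array([0,0,1])
best=None
for y in (82.8,-97.2):
    o=[np.pi,0,np.radians(y)]
    q=solve_ik(g+up*.2,o); q2=solve_ik([.663,.087,.28],o); print(y,q,q2)
    if q is not None and q2 is not None and (best is None or abs(q[5])+abs(q2[5])<best[0]): best=(abs(q[5])+abs(q2[5]),o)
o=best[1]; print(o)
move_to(g+up*.2,o); line_to(g+up*.065,speed=.12,stop_force=15)
s=read_state(); print(s['time'],s['tool_pos'],s['force'])
grab(25); s=read_state(); print(s['time'],s['opening'],s['grip_force'])
f0=np.array(s['force'])
line_to(g+up*(.065+.07),speed=.1); sleep(.2)
s=read_state(); print(s['time'],s['tool_pos'],s['eef_rot'],s['opening'],np.array(s['force'])-f0)
for n in('side','top'):
    c=camera(n)
    if n=='side': save(c,'lift.png')
    for d in pinpoint(n,'red_grip'): P=w(c,d['point']); print(n,d['score'],P.round(4))
```

```text
[3.14158270e+00 4.37157744e-07 2.77582580e+00] 0.09271495314308796
82.8 [ 3.38437221e-01 -2.76809188e-01  1.74037264e+00 -4.44089210e-16
  1.67802920e+00  4.64100927e-01] [ 9.23323653e-02  1.09063435e-01  1.48581273e+00 -4.44089210e-16
  1.54671649e+00  2.17996071e-01]
-97.2 [ 0.33843722 -0.27680919  1.74037264  0.          1.6780292  -2.67749173] [ 0.09233237  0.10906344  1.48581273  0.          1.54671649 -2.92359658]
[3.141592653589793, 0, np.float64(1.4451326206513049)]
3.775 [0.46327147 0.19009609 0.21282315] [ 0.36509068  0.59402028 -0.21489046]
4.95 0.015959315826507305 24.998831748962402
6.0 [0.46289785 0.1899525  0.28139533] [-3.14079653e+00  4.05349289e-04  1.44513142e+00] 0.016233680624378917 [ 0.54189785  0.44206208 -2.50208241]
side 0.85 [0.4208 0.3279 0.146 ]
side 0.84 [0.462  0.1915 0.223 ]
```

View pics/lift.png

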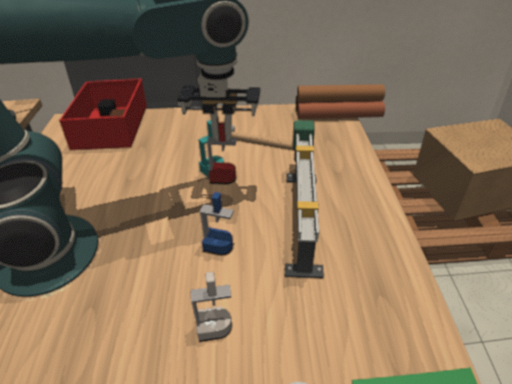

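The carrier is held upright at side (222,150), with the opening at 16 mm matching the tab and a load of 2.5 N. Next: carry it in from the near side and lower it.

Run:
```python
from h import *
yr=np.radians(-6.2); o=[np.pi,0,yr+np.pi/2]
ex=np.array([np.cos(yr),np.sin(yr),0]); b=np.array([.6632,.0875,.150]); z=.0655+.065
h=b+np.array([0,0,z])
print(line_to(h-ex*.125,o,speed=.15), line_to(h,speed=.12,stop_force=15))
sleep(.2); s=read_state(); print(s['time'],s['tool_pos'],s['force'])
hit=line_to(h-[0,0,.039],speed=.04,stop_force=4) if abs(s['tool_pos'][0]-h[0])<.005 else None
s=read_state(); print(hit,s['time'],s['tool_pos'],s['force'],s['opening'],s['grip_force'])
sleep(.2)
for n in('side','top'):
    c=camera(n); 
    if n=='side': cv2.imwrite('pics/seat.png',cv2.resize(c['image'][60:240,220:400],(600,600),interpolation=cv2.INTER_CUBIC)[:,:,::-1])
    for d in pinpoint(n,'red_grip'): P=w(c,d['point']); print(n,d['score'],P.round(4))
```

```text
False False
8.525 [0.66289361 0.08760239 0.2808377 ] [ 0.65425374 -0.36335233 -3.58372583]
True 9.3083 [0.66306481 0.08749319 0.24654671] [-0.40317688  0.49090815  3.94481105] 0.015690233933242922 25.000379383563995
side 0.67 [0.4192 0.3279 0.1475]
side 0.66 [0.661  0.0886 0.1855]
top 0.67 [0.4239 0.3226 0.1451]
```

View pics/seat.png

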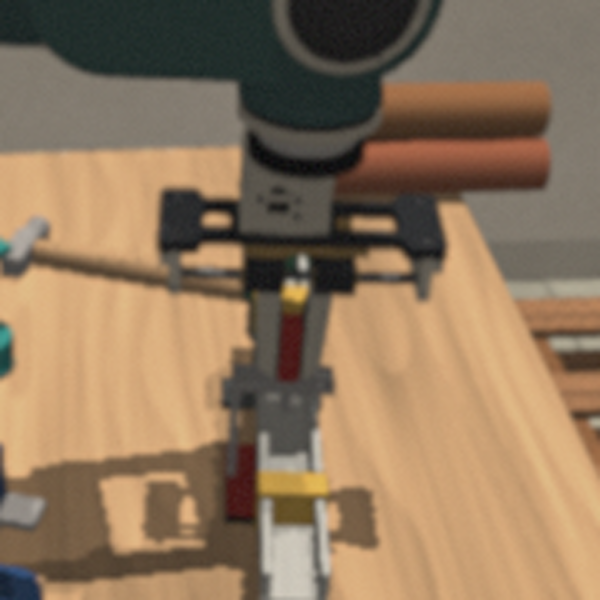

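Contact came at a tab height of about 31 mm, where 32 mm is seated. The bridge spans both walls at crop (230–330, 380), with the stem and heel on the near side. I'll release, retreat and check.

Run:
```python
from h import *
sleep(.2); ungrasp(); p=np.array(read_state()['tool_pos'])
line_to(p+[0,0,.15],speed=.1); sleep(1)
s=read_state(); print(s['time'],s['force'])
for n in('side','top'):
    c=camera(n)
    if n=='side': cv2.imwrite('pics/rel.png',cv2.resize(c['image'][60:240,220:400],(600,600),interpolation=cv2.INTER_CUBIC)[:,:,::-1])
    for d in pinpoint(n,'red_grip'): P=w(c,d['point']); print(n,d['score'],P.round(4))
```

```text
13.8417 [ 0.76929437 -0.52209508  0.50031924]
side 0.93 [0.6618 0.0872 0.1835]
side 0.78 [0.4239 0.3241 0.1452]
top 0.9 [0.423  0.3235 0.144 ]
```

View pics/rel.png

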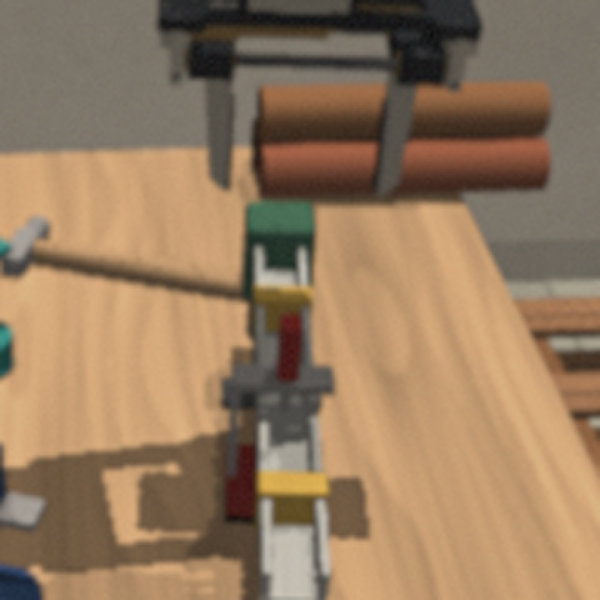

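The carrier hangs square and level between the stops, with its tab at crop (290,345) and the gripper well clear above.

```bash
python3 -c "
from station import *
print(finish_job())"
```

```text
the job is handed in; nothing more can be done
None
```

The red carrier hangs released on the rail, measured about midway between the stops with its tab about 33 mm above the walls; I never went near the blue and white carriers, and the job was handed in at about 14 s (no verdict was returned).

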